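# Spread the doll-head blanks and hold the dryer's damper at the third click

## Robot

A 7-joint arm with a two-finger parallel gripper is mounted at the origin on the work surface. World frame = base frame: x ahead of the robot, y to its left, z up, the work surface at z = 0. Lengths are in mm, angles in rad, forces in N, time in s.
With the tool pointing down it reaches from about 400 to 750 mm from the base axis. Payload 19.5 kg.
Tool frame: the origin (TCP) lies midway between the tips of the shut fingers; the grasp point (between the pads) lies 19 mm behind it; z points along the fingers, y is the line along which they close (so a half turn about z gives the same grasp; the last joint's range is limited). The gripper opens to 85 mm and grips with 20 to 120 N. Pads are 22 mm wide; open, the fingers measure 114 mm over their backs; the gripper's body (76 mm by 85 mm) begins 54 mm behind the grasp point. The pads swing forward as they close: fully open they stand 13 mm farther back than shut.
Start: joints at [1.06, 0.707, -0.028, 1.485, 0.022, 0.951, -0.075], TCP at [259.783, -512.94, 231.268] pointing down, gripper open.
Joint ranges: [-2.71, 2.71], [-0.32, 2.16], [-1.57, 1.52], [0, 2.45], [-1.46, 4.6], [0, 2.02], [-2.83, 2.83]. Speed limits (rad/s): [1.89, 1.89, 2.57, 2.57, 3.01, 3.01, 3.01].

## Interface

Orientations are given as a rotation vector (axis times angle).
In Python, from station import robot gives the robot as it stands. The module is installed in compiled form; this text tells all that it offers.
- The arm moves only by the tool carry_out, never from a script. Its argument "targets" is text: rows parted by semicolons, each of 7 numbers parted by spaces: the shift along the tool's x, y, z in cm, then the turn, a rotation vector about the tool's x, y, z in degrees, then the opening, from -1 (shut) to 1 (fully open). A call has exactly 8 rows; each row is the pose to reach, as a shift and turn from the pose commanded when the call began, along the tool's axes at that moment; what a row does not reach only later rows make up. A row lasts 1/12 s, in which the tool goes at most 41.7 mm and 7.16 degrees, less where a joint would pass 70% of its speed; a pose out of reach is approached as far as the arm can. A call with a gripper value outside its range is refused whole. The fingers move at their own pace and stop on an object; the grip force is fixed at half the most. Time passes only in rows, so rows that repeat a pose let the fingers close, or fill a call up. It gives the time, the measured TCP pose, the force, the opening and the grip force at its end, in the units of the state.
- robot.read_state(): the state, without advancing time (a new reading comes with each control period).
- robot.read_camera(name): name is "side" or "top"; returns (picture, depth): 384x512x3 uint8, red, green, blue; 384x512 float32, mm along the optical axis (not along the pixel's ray), 0 where there is no reading.
- robot.camera_params(name): a dict with "mtx" (3x3 intrinsics, pixels), "cam_to_world" (4x4, takes a point from camera to world coordinates). Camera axes: x right, y up, looking along -z (the intrinsics and any distortion apply to the point x, -y, -z); pixel columns grow to the right and rows downward; lengths in mm; the calibration is good to about 2 mm. A picture is of the moment at which its call begins. camera_params takes no time and is no camera call.
- robot.close_job(): hands the job in; it is judged then, once.
The state is a dict: "time_s": time; "joint_positions": joint angles; "joint_vel": joint speeds; "joint_torque": joint torques, N m; "tcp_pos": TCP position; "orientation": TCP orientation; "ft_force": force on the tool from outside, world axes, zero at the start; "wrist_torque": the same for the moment, N m; "finger_gap": finger opening in mm; "gripper_force": force on a finger pad.
Only numpy, scipy, OpenCV 4.12 (cv2) and the standard library are available. Lean on these libraries where they do the work, as an engineer would, in place of code of your own. Each camera call takes 0.05 s, during which the arm holds its last target. There are 200 camera calls.

## Task

Spread the heap of four doll-head blanks out over the drying tray in one even layer, each standing upright on its base on the tray floor with at least a finger's width (about 20 mm) clear around it. Then turn the bar-shaped damper knob on the dryer clockwise, counting the clicks, to the third stop without going past it, and finish while still gripping the knob and holding it there, since its spring would turn it back. Leave the bowl, the jar and the brush where they are.

Things in the scene. Friction and masses are not known exactly. Their poses are not given: they have to be found in the camera images.
- tray: Fixed square plywood drying tray, 250 x 250 mm outside, 240 x 240 mm inside, walls 5 mm thick, rim 20 mm above the table, floor 5 mm thick. Origin at the centre of its underside (on the table), x and y along its sides, z up; the floor the blanks stand on is at z = 5 mm.
- blank1: White plaster doll-head blank, a solid barrel shape: flat base 28 mm across, widest (36 mm) at half height, flat top 28 mm across, 40 mm tall. Origin at the centre of its base, z up its axis. The four are alike; three stand side by side in the tray about 4 mm apart in a triangle and one (blank4) stands on top of those three. About 40 g.
- blank2: White plaster doll-head blank, a solid barrel shape: flat base 28 mm across, widest (36 mm) at half height, flat top 28 mm across, 40 mm tall. Origin at the centre of its base, z up its axis. The four are alike; three stand side by side in the tray about 4 mm apart in a triangle and one (blank4) stands on top of those three. About 40 g.
- blank3: White plaster doll-head blank, a solid barrel shape: flat base 28 mm across, widest (36 mm) at half height, flat top 28 mm across, 40 mm tall. Origin at the centre of its base, z up its axis. The four are alike; three stand side by side in the tray about 4 mm apart in a triangle and one (blank4) stands on top of those three. About 40 g.
- blank4: White plaster doll-head blank, a solid barrel shape: flat base 28 mm across, widest (36 mm) at half height, flat top 28 mm across, 40 mm tall. Origin at the centre of its base, z up its axis. The four are alike; three stand side by side in the tray about 4 mm apart in a triangle and one (blank4) stands on top of those three. About 40 g.
- dryer: Fixed grey cold-air dryer, a box 160 (x) x 130 (y) x 90 (z) mm, outlet with three louvre slats on its +y side. Origin at the centre of its underside. The knob stands in the middle of its flat top; six white ticks round the knob mark its stops, the long one the home position.
- knob: Black bar grip of the damper knob, 50 mm long (x), 14 mm wide (y), 34 mm tall, on a round metal skirt 54 mm across. Its underside is 100 mm above the table. Origin at the centre of its underside, on the vertical turning axis; it turns with the knob. At home its x is the dryer's x and the white pointer line on its -x half shows the long tick. Grip from above across the 14 mm.
- knob_grip (a point): Point on the knob's turning axis, 120 mm above the table, at the height to grip the bar (20 mm above the bar's underside).
- damper (a joint): Knob angle, rad: 0 at home, grows clockwise seen from above, hard end 2.0. Stops (clicks) every 0.4 (23 degrees): 0.4, 0.8, third 1.2, then 1.6 and 2.0. A spring pulls it home with 0.10 N m at 0, 0.15 at 1.2; the clicks add a ripple of +-0.08 N m (stiffest 0.1 rad after each stop, easiest 0.1 before the next), so it runs home when let go. The slats open with it.
- bowl: White ceramic bowl, 90 mm across, 40 mm tall, standing on the table beyond the gap between tray and dryer. Origin under its centre. Bystander: leave it alone.
- jar: Closed jar with a steel cap, 52 mm across, 70 mm tall, on the robot's side of that gap. Origin under its centre. Bystander: leave it alone.
- brush: Brush 190 mm long lying on the table left of the tray. Origin under its middle, x along it. Bystander: leave it alone.
There are look-alikes about, which are no part of the job. There is more than one size of the dryer; the one meant has the size given above.

How it is judged (in metres and radians):
On the way, in this order (a step that is already met when the one before it is completed fails the run):
1. the four blanks stand spread in one layer in the tray, the knob not yet turned (z of each of blank1, blank2, blank3, blank4 in the frame of tray below 0.01 m and angle between each of blank1, blank2, blank3, blank4's own z axis and vertical below 0.2 rad and x of blank1 in the frame of tray between -0.11 and 0.11 m and y of blank1 in the frame of tray between -0.11 and 0.11 m and horizontal distance between blank1 and blank2 above 0.05 m and horizontal distance between each of blank1, blank2 and blank3 above 0.05 m and horizontal distance between each of blank1, blank2, blank3 and blank4 above 0.05 m and x of blank2 in the frame of tray between -0.11 and 0.11 m and y of blank2 in the frame of tray between -0.11 and 0.11 m and x of blank3 in the frame of tray between -0.11 and 0.11 m and y of blank3 in the frame of tray between -0.11 and 0.11 m and x of blank4 in the frame of tray between -0.11 and 0.11 m and y of blank4 in the frame of tray between -0.11 and 0.11 m and value of joint damper below 0.2 rad), for 0.2 s.
2. the knob is gripped and turned to the third stop (value of joint damper between 1.07 and 1.33 rad and contact force between the fingers and knob above 2 N), for 0.2 s.
At the end, for the whole second after the job is handed in: All four blanks stand upright (0.2 rad) and still on the tray floor (within 5 mm), centres within 110 mm of its middle along each side and 50 mm or more apart; the fingers press the knob with over 2 N and hold it still at the third stop, 1.07 to 1.33 rad (all of step 2 and z of each of blank1, blank2, blank3, blank4 in the frame of tray below 0.01 m and angle between each of blank1, blank2, blank3, blank4's own z axis and vertical below 0.2 rad and x of blank1 in the frame of tray between -0.11 and 0.11 m and y of blank1 in the frame of tray between -0.11 and 0.11 m and horizontal distance between blank1 and blank2 above 0.05 m and horizontal distance between each of blank1, blank2 and blank3 above 0.05 m and horizontal distance between each of blank1, blank2, blank3 and blank4 above 0.05 m and x of blank2 in the frame of tray between -0.11 and 0.11 m and y of blank2 in the frame of tray between -0.11 and 0.11 m and x of blank3 in the frame of tray between -0.11 and 0.11 m and y of blank3 in the frame of tray between -0.11 and 0.11 m and x of blank4 in the frame of tray between -0.11 and 0.11 m and y of blank4 in the frame of tray between -0.11 and 0.11 m and linear speed of each of blank1, blank2, blank3, blank4 below 0.03 m/s and velocity of joint damper between -0.15 and 0.15 rad/s); the arm keeps its last pose, push and grip.
It fails at once if the knob is turned past the third stop (beyond 1.4 rad) (value of joint damper above 1.4 rad).
It fails at once if the bowl, the jar or the brush is moved by more than 30 mm (distance of any of bowl, jar, brush from where it was at the start of the episode above 0.03 m).
It also fails if it takes over 64 s, if anything falls off the work surface, if the arm or the gripper's body presses on something with over 40 N, if the wrist force passes 120 N, or if a joint passes its speed limit or range.

## Working session

There is one attempt and no reset: what is moved stays moved. The work goes in short steps, Python scripts to look and compute and a tool call to move; the robot and the scene stay as the last step left them, time stands still between calls to the robot, and variables do not carry over. Pictures are saved under pics/ and viewed, at most 10 in all, crops included, and the job is handed in when it is done.

Besides the shell and the picture viewer there is one more tool, called after "Call:" as name(argument=value, ...), one argument or row to a line, values as JSON. carry_out: Moves the arm, as the interface text tells. Its arguments: {"type":"object","properties":{"targets":{"type":"string"}},"required":["targets"]}

```bash
mkdir -p pics; python3 - <<'E'
from station import robot
import cv2,numpy as np
s=robot.read_state()
print({k:np.round(v,3) for k,v in s.items()})
for n in("top","side"):
    p,d=robot.read_camera(n); cv2.imwrite(f"pics/{n}0.png",cv2.resize(p[:,:,::-1],(800,600)))
    np.savez(f"{n}0.npz",p=p,d=d)
    c=robot.camera_params(n); print(n,np.round(c["mtx"],1),np.round(c["cam_to_world"],3), c.keys())
E
```

```text
{'time_s': np.float64(0.0), 'joint_positions': array([ 1.06 ,  0.707, -0.028,  1.485,  0.022,  0.951, -0.076]), 'joint_vel': array([-0.   , -0.001,  0.001, -0.001,  0.002,  0.001,  0.   ]), 'joint_torque': array([-0.0000e+00, -8.8321e+01,  1.2350e+00, -2.3617e+01,  1.7000e-02,
        7.0000e-03,  0.0000e+00]), 'tcp_pos': array([ 259.71 , -512.726,  230.864]), 'orientation': array([-3.055, -0.729,  0.   ]), 'ft_force': array([ 1.06 , -0.171,  0.349]), 'wrist_torque': array([-0.009, -0.001, -0.016]), 'gripper_force': np.float64(0.0), 'finger_gap': np.float64(85.271)}
top [[374.1   0.  252.7]
 [  0.  374.1 197.1]
 [  0.    0.    1. ]] [[ 1.30000e-02  9.82000e-01 -1.87000e-01  3.22108e+02]
 [-1.00000e+00  1.50000e-02  8.00000e-03  3.86700e+01]
 [ 1.00000e-02  1.87000e-01  9.82000e-01  1.19864e+03]
 [ 0.00000e+00  0.00000e+00  0.00000e+00  1.00000e+00]] dict_keys(['mtx', 'cam_to_world'])
side [[465.5   0.  257.6]
 [  0.  465.5 186.5]
 [  0.    0.    1. ]] [[-9.65000e-01  1.87000e-01 -1.86000e-01  2.82184e+02]
 [-2.64000e-01 -6.64000e-01  7.00000e-01  8.74788e+02]
 [ 7.00000e-03  7.24000e-01  6.89000e-01  9.31125e+02]
 [ 0.00000e+00  0.00000e+00  0.00000e+00  1.00000e+00]] dict_keys(['mtx', 'cam_to_world'])
```

View pics/top0.png

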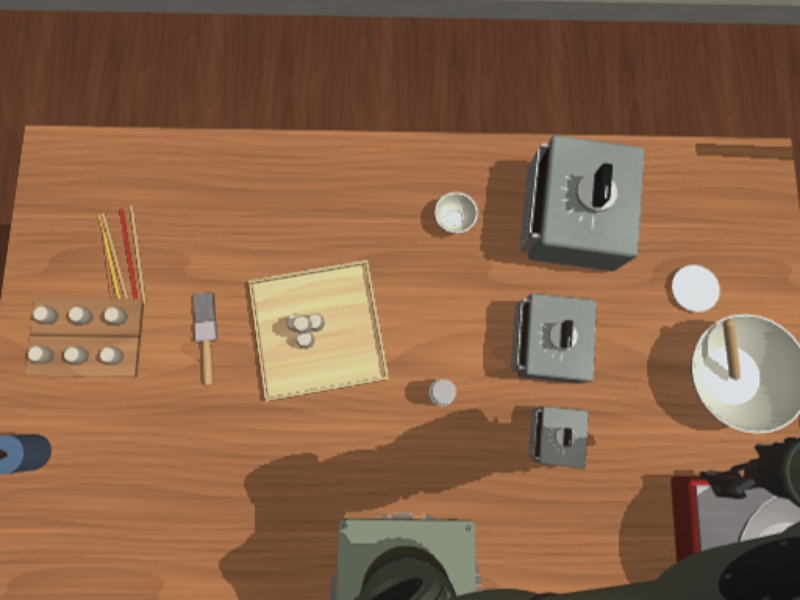

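View pics/side0.png

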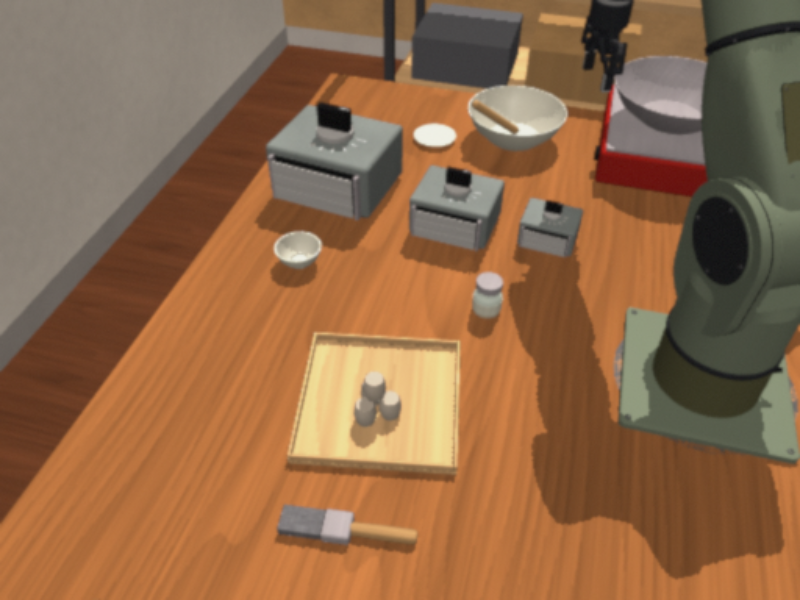

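The top view shows the tray at about (317,331) with the heap at (303,327), the jar at (443,392) and the bowl at (456,212). The three dryers are on the right, and the middle one at (557,337) is probably the 160 x 130 mm one. The side view agrees: blank4 is at (374,385) on top of three others, and one of those is hidden behind it.

```bash
cat > h.py <<'E'
from station import robot
import numpy as np,cv2
def cloud(n,d):
    c=robot.camera_params(n);K=c["mtx"];T=np.array(c["cam_to_world"])
    v,u=np.mgrid[:384,:512].astype(float)
    P=np.stack([(u-K[0,2])/K[0,0]*d,-(v-K[1,2])/K[1,1]*d,-d],-1)
    return P@T[:3,:3].T+T[:3,3]
def ray(n,u,v,z):
    c=robot.camera_params(n);K=c["mtx"];T=np.array(c["cam_to_world"])
    r=T[:3,:3]@np.array([(u-K[0,2])/K[0,0],-(v-K[1,2])/K[1,1],-1.])
    return (T[:3,3]+r*(z-T[2,3])/r[2])[:2]
def proj(n,p):
    c=robot.camera_params(n);K=c["mtx"];T=np.linalg.inv(np.array(c["cam_to_world"]))
    q=T[:3,:3]@p+T[:3,3]; return K[0,0]*q[0]/-q[2]+K[0,2], -K[1,1]*q[1]/-q[2]+K[1,2]
E
python3 - <<'E'
from h import *
for n in("top","side"):
    z=np.load(n+"0.npz");p,d=z["p"],z["d"];W=cloud(n,d)
    hsv=cv2.cvtColor(p,cv2.COLOR_RGB2HSV)
    Z=W[...,2]
    print(n,"table z",np.median(Z[(abs(W[...,0]-600)<30)&(abs(W[...,1]-100)<20)]))
    inb=lambda x0,x1,y0,y1:(W[...,0]>x0)&(W[...,0]<x1)&(W[...,1]>y0)&(W[...,1]<y1)&(d>0)
    for nm,m in {"high":(Z>70)&(Z<100),"low":(Z>36)&(Z<52)}.items():
        m=m&inb(250,750,50,450)
        k,l,st,ce=cv2.connectedComponentsWithStats(m.astype(np.uint8))
        for i in range(1,k):
            if st[i,4]>8: print(nm,st[i],W[l==i].mean(0).round(1),W[l==i].min(0).round(),W[l==i].max(0).round())
    m=(Z>78)&(Z<98)&inb(300,620,-480,-150)
    k,l,st,ce=cv2.connectedComponentsWithStats(m.astype(np.uint8))
    for i in range(1,k):
        if st[i,4]>300:
            r=cv2.minAreaRect(W[l==i][:,:2].astype(np.float32)); print("dry",r,np.median(Z[l==i]))
    m=(Z>120)&(Z<145)&inb(300,620,-480,-150)
    k,l,st,ce=cv2.connectedComponentsWithStats(m.astype(np.uint8))
    for i in range(1,k):
        if st[i,4]>20:
            r=cv2.minAreaRect(W[l==i][:,:2].astype(np.float32)); print("knob",r,st[i],W[l==i].mean(0))
    # tray by colour
    m=((hsv[...,0]>18)&(hsv[...,0]<32)&(hsv[...,1]>60)&(hsv[...,2]>120)&inb(250,750,0,450)).astype(np.uint8)
    m=cv2.morphologyEx(m,cv2.MORPH_CLOSE,np.ones((7,7)))
    c=max(cv2.findContours(m,0,2)[0],key=cv2.contourArea)
    a=cv2.approxPolyDP(cv2.convexHull(c),6,True)[:,0]
    print("tray",a.tolist(),[ray(n,*q,20).round(1).tolist() for q in a])
    pts=np.array([ray(n,*q,20) for q in c[:,0]],np.float32); print(cv2.minAreaRect(pts))
    for nm,g in {"jar":(60,80,400,600,-60,120),"bowl":(30,45,550,900,-150,50)}.items():
        q=(Z>g[0])&(Z<g[1])&inb(*g[2:]); 
        if q.sum():print(nm,W[q].mean(0),W[q].min(0),W[q].max(0))
E
```

```text
top table z 6.311731061000273
high [188 202  11  12 101] [500.2 209.6  83.6] [485. 195.  70.] [519. 225.  93.]
low [183 201   9  11  45] [512.1 236.6  44.3] [496. 223.  36.] [528. 248.  50.]
low [197 201  10  11  73] [513.3 188.   44.9] [497. 176.  37.] [528. 203.  50.]
low [190 213  11  10  78] [475.8 208.7  44.9] [462. 193.  36.] [491. 224.  50.]
dry ((483.1576843261719, -284.93499755859375), (139.77748107910156, 159.9481964111328), 84.53026580810547) 90.7511658119497
knob ((482.3955078125, -289.0319519042969), (14.989023208618164, 49.78082275390625), 85.03491973876953) [360 205   7  18 104] [ 482.18236349 -287.73258467  133.27119667]
tray [[234, 166], [247, 242], [170, 256], [159, 180]] [[649.2, 91.6], [403.5, 45.3], [356.8, 283.8], [598.6, 332.4]]
((503.1705322265625, 187.62820434570312), (250.940185546875, 247.76344299316406), 11.066267967224121)
bowl [759.23178334 -97.37204931  38.01212281] [ 705.78049344 -138.16424038   30.19163436] [793.0643118  -49.8920198   44.80262138]
side table z 6.5836878244185755
high [232 238  15  15 166] [500.8 214.4  82.4] [486. 196.  71.] [518. 228.  90.]
low [240 250  17  14 135] [477.3 212.4  44. ] [463. 192.  36.] [497. 226.  52.]
low [227 254  14  13 133] [511.1 234.   43.9] [496. 216.  36.] [527. 249.  51.]
dry ((482.95654296875, -285.9219970703125), (145.66297912597656, 159.49911499023438), 84.87339782714844) 90.57759050660525
knob ((483.6977844238281, -290.7244567871094), (17.976957321166992, 51.6364631652832), 87.08126068115234) [285 106  17  10 112] [ 482.78791977 -287.90715625  129.94691139]
tray [[232, 222], [250, 279], [246, 293], [188, 290], [201, 214]] [[557.5, 97.9], [462.5, 258.1], [460.8, 297.5], [591.5, 325.5], [645.9, 92.9]]
((550.1130981445312, 196.548095703125), (148.87535095214844, 240.20152282714844), 11.039229393005371)
bowl [ 750.58601509 -101.77768723   37.15374431] [ 705.03545312 -141.83013171   30.05560402] [791.60632104 -50.69892487  44.84436326]
```

```bash
cat > go.py <<'E'
import sys
from h import *
from scipy.spatial.transform import Rotation as R
def go(*a):
    """x y z(mm, TCP) psi(deg heading of tool x) -> shift cm, turn deg; chain several targets"""
    s=robot.read_state();p=s["tcp_pos"];r=R.from_rotvec(s["orientation"])
    print("t",round(s["time_s"],2),"p",p.round(1),"psi",np.degrees(np.arctan2(*r.as_matrix()[1::-1,0])).round(1),"F",s["ft_force"].round(1),"gap",s["finger_gap"].round(1),"gf",s["gripper_force"].round(1),"q7",s["joint_positions"][6].round(2))
    for t in a:
        g=R.from_euler("z",t[3],degrees=True)*R.from_rotvec([np.pi,0,0])
        print(t,"->",(r.inv().apply(np.array(t[:3])-p)/10).round(2),(r.inv()*g).as_rotvec(degrees=True).round(1))
        p=np.array(t[:3]);r=g
if __name__=="__main__": go(*[tuple(map(float,x.split(","))) for x in sys.argv[1:]])
E
python3 go.py 490,-270,231,60 505,0,231,90 501,211,120,90 501,211,51,90
```

```text
Traceback (most recent call last):
  File "go.py", line 12, in <module>
    if __name__=="__main__": go(*[tuple(map(float,x.split(","))) for x in sys.argv[1:]])
                             ~~^^^^^^^^^^^^^^^^^^^^^^^^^^^^^^^^^^^^^^^^^^^^^^^^^^^^^^^^^
  File "go.py", line 7, in go
    print("t",round(s["time_s"],2),"p",p.round(1),"psi",np.degrees(np.arctan2(*r.as_matrix()[1::-1,0])).round(1),"F",s["ft_force"].round(1),"gap",s["finger_gap"].round(1),"gf",s["gripper_force"].round(1),"q7",s["joint_positions"][6].round(2))
                                                                                                                                                  ^^^^^^^^^^^^^^^^^^^^^
AttributeError: 'float' object has no attribute 'round'
```

```bash
sed -i 's/s\["finger_gap"\].round(1)/round(float(s["finger_gap"]),1)/;s/s\["gripper_force"\].round(1)/round(float(s["gripper_force"]),1)/;s/s\["joint_positions"\]\[6\].round(2)/round(float(s["joint_positions"][6]),2)/' go.py
python3 go.py 490,-270,231,60 505,0,231,90 501,211,120,90 501,211,51,90
```

```text
t 0.1 p [ 259.7 -512.7  230.9] psi 26.9 F [-1.  -0.5 -0.5] gap 85.6 gf 0.0 q7 -0.08
(490.0, -270.0, 231.0, 60.0) -> [ 31.51 -11.25  -0.  ] [ -0.1  -0.  -33.1]
(505.0, 0.0, 231.0, 90.0) -> [ 24.13 -12.2   -0.  ] [ -0.   0. -30.]
(501.0, 211.0, 120.0, 90.0) -> [21.1 -0.4 11.1] [0. 0. 0.]
(501.0, 211.0, 51.0, 90.0) -> [ 0.  -0.   6.9] [0. 0. 0.]
```

Call:
carry_out(
  targets="31.5 -11.2 0 0 0 -33 1;31.5 -11.2 0 0 0 -33 1;31.5 -11.2 0 0 0 -33 1;31.5 -11.2 0 0 0 -33 1;31.5 -11.2 0 0 0 -33 1;31.5 -11.2 0 0 0 -33 1;31.5 -11.2 0 0 0 -33 1;31.5 -11.2 0 0 0 -33 1",
)

```text
time_s: 0.77
tcp_pos: [490.5, -269.7, 231.2]
orientation: [-2.722, -1.567, 0.0]
ft_force: [0.6, -1.0, 0.3]
finger_gap: 85.3
gripper_force: 0.0
```

```bash
python3 go.py 505,0,231,90 501,211,120,90 501,211,51,90
```

```text
t 0.77 p [ 490.5 -269.7  231.2] psi 59.9 F [ 0.6 -1.   0.3] gap 85.3 gf 0.0 q7 -0.19
(505.0, 0.0, 231.0, 90.0) -> [ 2.405e+01 -1.229e+01  2.000e-02] [ -0.   -0.  -30.1]
(501.0, 211.0, 120.0, 90.0) -> [21.1 -0.4 11.1] [0. 0. 0.]
(501.0, 211.0, 51.0, 90.0) -> [ 0.  -0.   6.9] [0. 0. 0.]
```

Call:
carry_out(
  targets="24 -12.3 0 0 0 -30 1;24 -12.3 0 0 0 -30 1;24 -12.3 0 0 0 -30 1;24 -12.3 0 0 0 -30 1;24 -12.3 0 0 0 -30 1;24 -12.3 0 0 0 -30 1;24 -12.3 0 0 0 -30 1;24 -12.3 0 0 0 -30 1",
)

```text
time_s: 1.43
tcp_pos: [503.6, 2.9, 231.3]
orientation: [-2.216, -2.224, -0.002]
ft_force: [0.2, 0.1, 0.7]
finger_gap: 85.3
gripper_force: 0.0
```

Call:
carry_out(
  targets="21.1 -0.4 11 0 0 0 1;21.1 -0.4 11 0 0 0 1;21.1 -0.4 11 0 0 0 1;21.1 -0.4 11 0 0 0 1;21.1 -0.4 11 0 0 0 1;21.1 -0.4 11 0 0 0 1;21.1 -0.4 11 0 0 0 1;21.1 -0.4 11 0 0 0 1",
)

```text
time_s: 2.1
tcp_pos: [499.6, 209.6, 120.4]
orientation: [-2.222, -2.22, 0.002]
ft_force: [-0.2, -0.5, 0.4]
finger_gap: 85.4
gripper_force: 0.0
```

```bash
python3 go.py 501,211,51,90
```

```text
t 2.1 p [499.6 209.6 120.4] psi 90.0 F [-0.2 -0.5  0.4] gap 85.4 gf 0.0 q7 -0.67
(501.0, 211.0, 51.0, 90.0) -> [0.15 0.15 6.94] [-0.1  0.  -0. ]
```

Descend and close, then lift and carry.

Call:
carry_out(
  targets="0.1 0.1 3.5 0 0 0 1;0.1 0.1 6.9 0 0 0 1;0.1 0.1 6.9 0 0 0 1;0.1 0.1 6.9 0 0 0 -0.3;0.1 0.1 6.9 0 0 0 -1;0.1 0.1 6.9 0 0 0 -1;0.1 0.1 6.9 0 0 0 -1;0.1 0.1 6.9 0 0 0 -1",
)

```text
time_s: 2.77
tcp_pos: [502.2, 210.1, 54.0]
orientation: [2.224, 2.218, 0.004]
ft_force: [-0.2, -1.0, 15.1]
finger_gap: 33.5
gripper_force: 58.1
```

```bash
python3 go.py 501,211,110,90 516,119,110,90 516,119,12,90
```

```text
t 2.77 p [502.2 210.1  54. ] psi 89.8 F [-0.2 -1.  15.1] gap 33.5 gf 58.1 q7 -0.69
(501.0, 211.0, 110.0, 90.0) -> [ 0.1  -0.11 -5.6 ] [ 0.2 -0.1 -0.2]
(516.0, 119.0, 110.0, 90.0) -> [-9.2  1.5  0. ] [0. 0. 0.]
(516.0, 119.0, 12.0, 90.0) -> [ 0.  -0.   9.8] [0. 0. 0.]
```

Call:
carry_out(
  targets="0 0 0 0 0 0 -0.1;0 0 0 0 0 0 0;0 0 0.4 0 0 0 0;0 0 0.4 0 0 0 -0.5;0 0 0.4 0 0 0 -1;0 0 0.4 0 0 0 -1;0 0 0.4 0 0 0 -1;0 0 0.4 0 0 0 -1",
)

```text
time_s: 3.43
tcp_pos: [501.1, 209.9, 48.3]
orientation: [-2.224, -2.219, 0.0]
ft_force: [-0.1, 0.0, 0.8]
finger_gap: 33.3
gripper_force: 59.4
```

```bash
python3 go.py 501,211,110,90; python3 - <<'E'
from h import *
p,d=robot.read_camera("side"); cv2.imwrite("pics/side1.png",cv2.resize(p[180:310,170:300,::-1],None,fx=4,fy=4,interpolation=2))
E
```

```text
t 3.43 p [501.1 209.9  48.3] psi 89.9 F [-0.1  0.   0.8] gap 33.3 gf 59.4 q7 -0.69
(501.0, 211.0, 110.0, 90.0) -> [ 0.11 -0.01 -6.17] [-0.  -0.  -0.1]
```

View pics/side1.png

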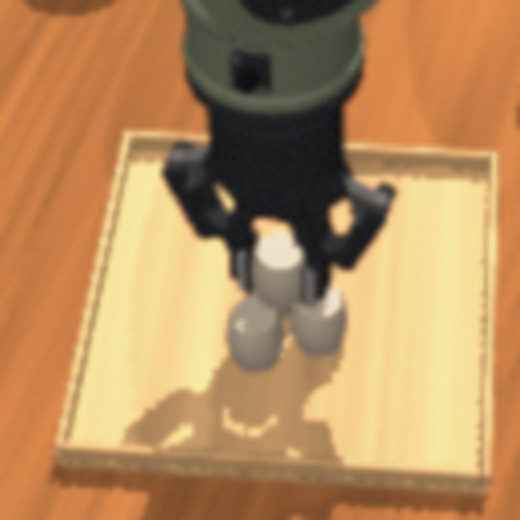

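The crop shows blank4 at (280,270), held upright between the pads. The lower two visible blanks, at (255,335) and (320,318), are undisturbed. I'll lift it, carry it over and set it down.

Call:
carry_out(
  targets="0 0 -3 0 0 0 -1;0 0 -6 0 0 0 -1;-3 0.5 -6 0 0 0 -1;-6 1 -6 0 0 0 -1;-9.1 1.5 -6 0 0 0 -1;-9.1 1.5 -6 0 0 0 -1;-9.1 1.5 -6 0 0 0 -1;-9.1 1.5 -6 0 0 0 -1",
)

```text
time_s: 4.15
tcp_pos: [515.8, 119.4, 108.3]
orientation: [-2.224, -2.219, -0.0]
ft_force: [0.2, 0.5, 0.0]
finger_gap: 33.4
gripper_force: 59.9
```

```bash
python3 go.py 516,119,9.5,90
```

```text
t 4.15 p [515.8 119.4 108.3] psi 89.9 F [0.2 0.5 0. ] gap 33.4 gf 59.9 q7 -0.55
(516.0, 119.0, 9.5, 90.0) -> [-0.05  0.02  9.88] [-0.  -0.  -0.1]
```

Call:
carry_out(
  targets="0 0 3.5 0 0 0 -1;0 0 7 0 0 0 -1;0 0 9 0 0 0 -1;0 0 9.8 0 0 0 -1;0 0 9.8 0 0 0 -1;0 0 9.8 0 0 0 -1;0 0 9.8 0 0 0 -0.2;0 0 9.8 0 0 0 0.2",
)

```text
time_s: 4.82
tcp_pos: [516.3, 119.3, 11.1]
orientation: [2.224, 2.219, 0.002]
ft_force: [0.1, 1.0, 0.9]
finger_gap: 44.9
gripper_force: 0.0
```

```bash
python3 go.py 516,119,120,90 478,210.5,100,180 478,210.5,8,180
```

```text
t 4.82 p [516.3 119.3  11.1] psi 89.9 F [0.1 1.  0.9] gap 44.9 gf 0.0 q7 -0.59
(516.0, 119.0, 120.0, 90.0) -> [ -0.02  -0.02 -10.89] [ 0.1 -0.  -0.1]
(478.0, 210.5, 100.0, 180.0) -> [ 9.15 -3.8   2.  ] [  0.   0. -90.]
(478.0, 210.5, 8.0, 180.0) -> [ 0.  -0.   9.2] [0. 0. 0.]
```

Call:
carry_out(
  targets="0 0 0 0 0 0 0.6;0 0 -3 0 0 0 1;0 0 -7 0 0 0 1;0 0 -10.5 0 0 0 1;2 -0.8 -10.5 0 0 -7 1;5 -2 -10.5 0 0 -14 1;8 -3.3 -10.5 0 0 -21 1;9.1 -3.8 -10.5 0 0 -28 1",
)

```text
time_s: 5.48
tcp_pos: [476.5, 214.2, 116.1]
orientation: [-1.608, -2.698, -0.004]
ft_force: [-0.9, 0.2, -0.1]
finger_gap: 85.4
gripper_force: 0.0
```

```bash
python3 go.py 478,210.5,100,180 478,210.5,8,180; python3 - <<'E'
from h import *
p,d=robot.read_camera("side"); cv2.imwrite("pics/side2.png",cv2.resize(p[180:310,170:300,::-1],None,fx=4,fy=4,interpolation=2))
E
```

```text
t 5.48 p [476.5 214.2 116.1] psi 118.4 F [-0.9  0.2 -0.1] gap 85.4 gf 0.0 q7 -0.38
(478.0, 210.5, 100.0, 180.0) -> [-0.41 -0.04  1.61] [  0.2  -0.1 -61.6]
(478.0, 210.5, 8.0, 180.0) -> [ 0.  -0.   9.2] [0. 0. 0.]
```

View pics/side2.png

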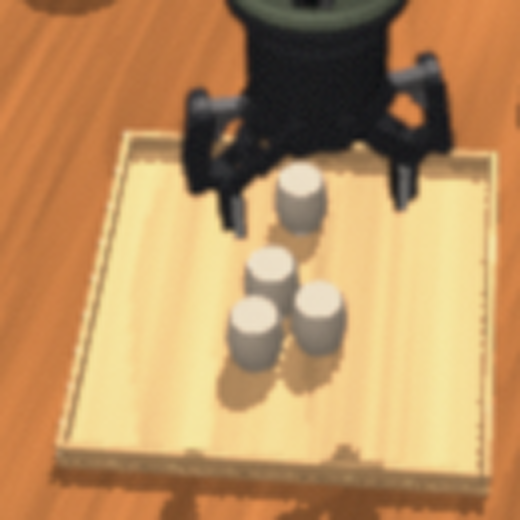

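Blank4 now stands alone at crop (300,195), and the three others are upright with tops at (270,262), (255,315) and (318,300). I'll measure those from their tops while turning.

```bash
python3 - <<'E'
from h import *
for n,u,v in(("4",300,180),("B",270,262),("C",255,315),("A",318,300)): print(n,ray("side",170+(u+.5)/4-.5,180+(v+.5)/4-.5,45).round(1))
E
```

```text
4 [516.4 119.1]
B [515.1 188.1]
C [511.8 229. ]
A [478.8 208.2]
```

Call:
carry_out(
  targets="-0.3 0 1.6 0 0 -7 1;-0.3 0 1.6 0 0 -14 1;-0.3 0 1.6 0 0 -21 1;-0.3 0 1.6 0 0 -28 1;-0.3 0 1.6 0 0 -35 1;-0.3 0 1.6 0 0 -42 1;-0.3 0 1.6 0 0 -49 1;-0.3 0 1.6 0 0 -56 1",
)

```text
time_s: 6.2
tcp_pos: [479.8, 207.1, 99.7]
orientation: [0.16, 3.137, -0.0]
ft_force: [0.7, -0.6, -0.1]
finger_gap: 85.4
gripper_force: 0.0
```

```bash
python3 go.py 477.5,210.5,9,180
```

```text
t 6.2 p [479.8 207.1  99.7] psi 174.2 F [ 0.7 -0.6 -0.1] gap 85.4 gf 0.0 q7 0.31
(477.5, 210.5, 9.0, 180.0) -> [0.27 0.31 9.07] [-0.   0.  -5.8]
```

Call:
carry_out(
  targets="0.2 0.2 2 0 0 -6 1;0.2 0.2 5 0 0 -6 1;0.2 0.2 8 0 0 -6 1;0.2 0.2 9.1 0 0 -6 1;0.2 0.2 9.1 0 0 -6 0.2;0.2 0.2 9.1 0 0 -6 -0.5;0.2 0.2 9.1 0 0 -6 -1;0.2 0.2 9.1 0 0 -6 -1",
)

```text
time_s: 6.87
tcp_pos: [478.5, 209.7, 9.8]
orientation: [0.004, 3.14, 0.001]
ft_force: [0.6, -1.6, 0.9]
finger_gap: 38.9
gripper_force: 1.0
```

```bash
python3 go.py 478,209,55,180 430,210,55,180 430,210,9.5,180
```

```text
t 6.87 p [478.5 209.7   9.8] psi 179.8 F [ 0.6 -1.6  0.9] gap 38.9 gf 1.0 q7 0.25
(478.0, 209.0, 55.0, 180.0) -> [ 0.04 -0.07 -4.52] [ 0.   0.1 -0.2]
(430.0, 210.0, 55.0, 180.0) -> [4.8 0.1 0. ] [0. 0. 0.]
(430.0, 210.0, 9.5, 180.0) -> [ 0.   -0.    4.55] [0. 0. 0.]
```

Call:
carry_out(
  targets="0 0 0 0 0 0 -1;0 0 0 0 0 0 -1;0 0 -2 0 0 0 -1;1.5 0 -2.5 0 0 0 -1;3.2 0 -2.5 0 0 0 -1;4.8 0 -2.5 0 0 0 -1;4.8 0 -2.5 0 0 0 -1;4.8 0 -1.2 0 0 0 -1",
)

```text
time_s: 7.53
tcp_pos: [430.6, 210.2, 22.4]
orientation: [0.003, 3.139, 0.002]
ft_force: [1.1, 0.6, -0.8]
finger_gap: 33.5
gripper_force: 60.3
```

```bash
python3 go.py 430,210,10,180
```

```text
t 7.53 p [430.6 210.2  22.4] psi 179.9 F [ 1.1  0.6 -0.8] gap 33.5 gf 60.3 q7 0.1
(430.0, 210.0, 10.0, 180.0) -> [ 0.07 -0.02  1.24] [ 0.1  0.2 -0.1]
```

Call:
carry_out(
  targets="0 0 1.1 0 0 0 -1;0 0 1.1 0 0 0 -1;0 0 1.1 0 0 0 -0.2;0 0 1.1 0 0 0 0.4;0 0 1.1 0 0 0 1;0 0 -2 0 0 0 1;0 0 -5 0 0 0 1;0 0 -8 0 0 0 1",
)

```text
time_s: 8.2
tcp_pos: [429.4, 209.5, 101.8]
orientation: [-0.003, -3.14, 0.0]
ft_force: [0.6, -0.7, 0.8]
finger_gap: 85.5
gripper_force: 0.0
```

```bash
python3 go.py 512,230,100,90 512,230,9.5,90
```

```text
t 8.2 p [429.4 209.5 101.8] psi 179.9 F [ 0.6 -0.7  0.8] gap 85.5 gf 0.0 q7 0.26
(512.0, 230.0, 100.0, 90.0) -> [-8.26  2.07  0.17] [-0.1 -0.  89.9]
(512.0, 230.0, 9.5, 90.0) -> [ 0.   -0.    9.05] [0. 0. 0.]
```

Call:
carry_out(
  targets="-2 0.5 0 0 0 7 1;-4 1 0 0 0 14 1;-6 1.5 0 0 0 21 1;-8.3 2.1 0 0 0 28 1;-8.3 2.1 0 0 0 35 1;-8.3 2.1 0 0 0 42 1;-8.3 2.1 0 0 0 49 1;-8.3 2.1 0 0 0 56 1",
)

```text
time_s: 8.87
tcp_pos: [513.0, 230.3, 100.6]
orientation: [-1.487, -2.767, -0.001]
ft_force: [-0.3, -0.9, 0.2]
finger_gap: 85.5
gripper_force: 0.0
```

```bash
python3 go.py 512,230,100,90; python3 - <<'E'
from h import *
for n in("side","top"):
    p,d=robot.read_camera(n);W=cloud(n,d);Z=W[...,2]
    m=((Z>40)&(Z<50)&(d>0)&(abs(W[...,0]-480)<110)&(abs(W[...,1]-190)<110)).astype(np.uint8)
    k,l,st,ce=cv2.connectedComponentsWithStats(m,connectivity=4)
    for i in range(1,k):
        if st[i,4]>10:print(n,st[i,4],ray(n,*ce[i],45).round(1))
E
```

```text
t 8.87 p [513.  230.3 100.6] psi 123.5 F [-0.3 -0.9  0.2] gap 85.5 gf 0.0 q7 -0.29
(512.0, 230.0, 100.0, 90.0) -> [ 0.02 -0.1   0.06] [ 0.  -0.  33.5]
side 66 [517.8 125.9]
side 109 [513.5 192. ]
side 114 [511.6 231.7]
side 117 [430.3 212.6]
```

Call:
carry_out(
  targets="0 0 0 0 0 7 1;0 0 0 0 0 14 1;0 0 0 0 0 21 1;0 0 0 0 0 28 1;0 0 0 0 0 33.5 1;0 0 2 0 0 33.5 1;0 0 4 0 0 33.5 1;0 0 6 0 0 33.5 1",
)

```text
time_s: 9.63
tcp_pos: [512.9, 230.6, 39.9]
orientation: [-2.208, -2.234, -0.001]
ft_force: [0.9, 0.1, -1.0]
finger_gap: 85.5
gripper_force: 0.0
```

Call:
carry_out(
  targets="0 0 2 0 0 0 1;0 0 3.1 0 0 0 1;0 0 3.1 0 0 0 0.2;0 0 3.1 0 0 0 -0.5;0 0 3.1 0 0 0 -1;0 0 3.1 0 0 0 -1;0 0 3.1 0 0 0 -1;0 0 3.1 0 0 0 -1",
)

```text
time_s: 10.3
tcp_pos: [513.4, 230.6, 10.8]
orientation: [2.214, 2.228, 0.002]
ft_force: [-2.6, -1.0, 14.3]
finger_gap: 33.1
gripper_force: 58.5
```

```bash
python3 go.py 512,230,30,90 533,270,30,90 533,270,10.5,90
```

```text
t 10.3 p [513.4 230.6  10.8] psi 90.4 F [-2.6 -1.  14.3] gap 33.1 gf 58.5 q7 -0.73
(512.0, 230.0, 30.0, 90.0) -> [-0.06 -0.14 -1.93] [ 0.1 -0.   0.4]
(533.0, 270.0, 30.0, 90.0) -> [4.  2.1 0. ] [0. 0. 0.]
(533.0, 270.0, 10.5, 90.0) -> [ 0.   -0.    1.95] [0. 0. 0.]
```

Call:
carry_out(
  targets="0 0 -1 0 0 0 -1;0 0 -2.5 0 0 0 -1;1.5 0.8 -2.5 0 0 0 -1;3 1.6 -2.5 0 0 0 -1;4 2.1 -2.5 0 0 0 -1;4 2.1 -2.5 0 0 0 -1;4 2.1 -2.5 0 0 0 -1;4 2.1 -1.2 0 0 0 -1",
)

```text
time_s: 10.97
tcp_pos: [534.5, 270.4, 23.3]
orientation: [2.214, 2.227, 0.004]
ft_force: [0.7, 0.7, 0.7]
finger_gap: 33.2
gripper_force: 60.0
```

```bash
python3 go.py 533,270,10.5,90
```

```text
t 10.97 p [534.5 270.4  23.3] psi 90.3 F [0.7 0.7 0.7] gap 33.2 gf 60.0 q7 -0.74
(533.0, 270.0, 10.5, 90.0) -> [-0.04 -0.15  1.28] [ 0.2 -0.1  0.3]
```

Call:
carry_out(
  targets="0 0 0.8 0 0 0 -1;0 0 1.1 0 0 0 -1;0 0 1.1 0 0 0 -1;0 0 1.1 0 0 0 -0.2;0 0 1.1 0 0 0 0.5;0 0 1.1 0 0 0 1;0 0 -2 0 0 0 1;0 0 -6 0 0 0 1",
)

```text
time_s: 11.63
tcp_pos: [532.0, 269.6, 79.4]
orientation: [-2.213, -2.227, 0.008]
ft_force: [0.1, -0.6, 0.6]
finger_gap: 80.5
gripper_force: 0.0
```

Call:
carry_out(
  targets="0 0 -4 0 0 0 1;0 0 -8 0 0 0 1;0 0 -12 0 0 0 1;-4 0 -14 0 0 0 1;-8 0 -14 0 0 0 1;-12 0 -14 0 0 0 1;-16 0 -14 0 0 0 1;-20 0 -14 0 0 0 1",
)

```text
time_s: 12.3
tcp_pos: [534.4, 68.4, 221.1]
orientation: [-2.214, -2.228, 0.0]
ft_force: [0.9, 0.4, 0.7]
finger_gap: 85.5
gripper_force: 0.0
```

```bash
python3 go.py 490,-200,220,100 482.4,-288,190,175; python3 - <<'E'
from h import *
for n in("side","top"):
    p,d=robot.read_camera(n);W=cloud(n,d);Z=W[...,2]
    if n=="side": cv2.imwrite("pics/side3.png",cv2.resize(p[180:310,170:300,::-1],None,fx=4,fy=4,interpolation=2))
    m=((Z>40)&(Z<50)&(d>0)&(abs(W[...,0]-480)<110)&(abs(W[...,1]-190)<110)).astype(np.uint8)
    k,l,st,ce=cv2.connectedComponentsWithStats(m,connectivity=4)
    for i in range(1,k):
        if st[i,4]>10:print(n,st[i,4],ray(n,*ce[i],45).round(1))
E
```

```text
t 12.3 p [534.4  68.4 221.1] psi 90.4 F [0.9 0.4 0.7] gap 85.5 gf 0.0 q7 -0.38
(490.0, -200.0, 220.0, 100.0) -> [-26.82  -4.6    0.11] [-0.   0.  -9.6]
(482.4, -288.0, 190.0, 175.0) -> [-8.53 -2.28  3.  ] [ -0.   0. -75.]
side 95 [515.7 121.7]
side 112 [513.1 192.5]
side 116 [430.1 212.3]
side 119 [531.8 270.6]
top 72 [532.1 270. ]
top 73 [514.  191.3]
top 50 [512.2 123.9]
top 78 [430.1 210.7]
```

View pics/side3.png

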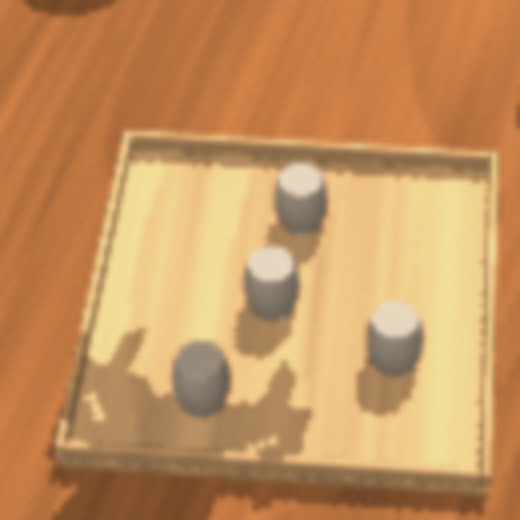

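The four blanks stand upright and well apart, at (300,195), (270,280), (395,335) and (200,378). The closest pair is about 70 mm apart, centre to centre. Next is the knob.

Call:
carry_out(
  targets="-3.5 -0.6 0 0 0 -6 1;-7 -1.2 0 0 0 -13 1;-10.5 -1.8 0 0 0 -20 1;-14 -2.4 0 0 0 -27 1;-17.5 -3 0 0 0 -34 1;-21 -3.6 0 0 0 -41 1;-24.5 -4.2 0 0 0 -48 1;-28 -4.8 0 0 0 -54 1",
)

```text
time_s: 13.07
tcp_pos: [488.0, -211.4, 221.0]
orientation: [-0.952, -2.993, -0.0]
ft_force: [0.5, 0.4, 1.4]
finger_gap: 85.4
gripper_force: 0.0
```

```bash
python3 go.py 482.4,-288,190,175; python3 - <<'E'
from h import *
for n in("side","top"):
    p,d=robot.read_camera(n);W=cloud(n,d)
    m=((W[...,2]>112)&(W[...,2]<145)&(abs(W[...,0]-482)<45)&(abs(W[...,1]+288)<45)&(p.max(-1)<90)).astype(np.uint8)
    q=W[m>0];print(n,len(q))
    if len(q)>20:
        t=q[q[:,2]>128];print(len(t),cv2.minAreaRect(t[:,:2].astype(np.float32)),t.mean(0).round(1))
E
```

```text
t 13.07 p [ 488.  -211.4  221. ] psi 144.7 F [0.5 0.4 1.4] gap 85.4 gf 0.0 q7 0.85
(482.4, -288.0, 190.0, 175.0) -> [-3.97 -6.57  3.1 ] [  0.   -0.  -30.3]
side 118
47 ((482.31280517578125, -289.3715515136719), (14.209721565246582, 49.45878601074219), 83.56558227539062) [ 483.4 -287.3  133.4]
top 17
```

Call:
carry_out(
  targets="-1 -1.6 0.8 0 0 -7 1;-2 -3.2 1.6 0 0 -14 1;-3 -4.9 2.4 0 0 -21 1;-4 -6.6 3.1 0 0 -28 1;-4 -6.6 3.1 0 0 -29.8 0.2;-4 -6.6 3.1 0 0 -29.8 0;-4 -6.6 3.1 0 0 -29.8 0;-4 -6.6 3.1 0 0 -29.8 0",
)

```text
time_s: 13.83
tcp_pos: [483.0, -285.8, 190.5]
orientation: [0.162, 3.137, 0.0]
ft_force: [0.1, 0.0, -0.4]
finger_gap: 42.8
gripper_force: 0.0
```

```bash
python3 go.py 482.5,-288.5,105,174.5; python3 - <<'E'
from h import *
for n in("side","top"):
    p,d=robot.read_camera(n)
    u,v=map(int,proj(n,np.array([482,-288,140])))
    cv2.imwrite(f"pics/k{n}.png",cv2.resize(p[v-45:v+45,u-60:u+60,::-1],None,fx=5,fy=5,interpolation=2))
E
```

```text
t 13.83 p [ 483.  -285.8  190.5] psi 174.1 F [ 0.1  0.  -0.4] gap 42.8 gf 0.0 q7 1.38
(482.5, -288.5, 105.0, 174.5) -> [ 0.03 -0.28  8.55] [ 0.   0.  -0.4]
```

View pics/kside.png

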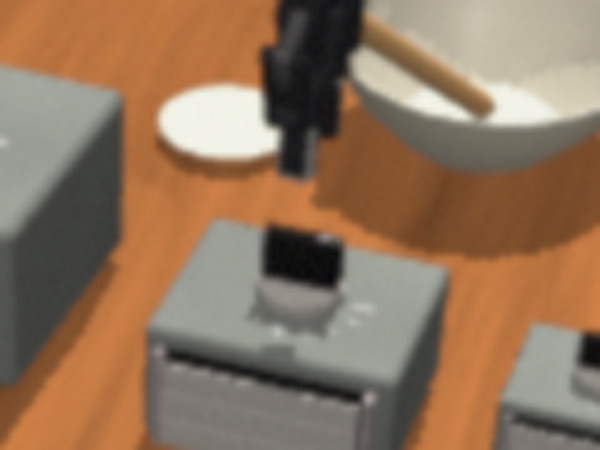

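The half-open fingers at (297,165) hang above the black bar at (303,255). The pointer is on its right half, which is world -x, so the knob is at home. I'll descend and grip.

Call:
carry_out(
  targets="0 -0.2 3 0 0 0 0;0 -0.2 6 0 0 0 0;0 -0.2 8 0 0 0 0;0 -0.2 8.5 0 0 0 0;0 -0.2 8.5 0 0 0 -0.5;0 -0.2 8.5 0 0 0 -1;0 -0.2 8.5 0 0 0 -1;0 -0.2 8.5 0 0 0 -1",
)

```text
time_s: 14.6
tcp_pos: [482.5, -291.9, 106.8]
orientation: [0.164, 3.136, -0.008]
ft_force: [1.0, -19.1, -6.8]
finger_gap: 12.7
gripper_force: 60.4
```

```bash
python3 go.py 482.5,-288.5,105,174.5; python3 -c "
from h import *;s=robot.read_state();print(s['wrist_torque'].round(2),s['orientation'].round(3))"
```

```text
t 14.6 p [ 482.5 -291.9  106.8] psi 174.0 F [  1.  -19.1  -6.8] gap 12.7 gf 60.4 q7 1.3
(482.5, -288.5, 105.0, 174.5) -> [0.03 0.34 0.18] [-0.3  0.1 -0.5]
[-3.76 -0.29  0.08] [ 0.164  3.136 -0.008]
```

Call:
carry_out(
  targets="0 -0.2 0 0 0 0 -1;0 -0.4 0 0 0 0 -1;0 -0.4 0 0 0 0 -1;0 -0.4 0 0 0 0 -1;0 -0.4 0 0 0 0 -1;0 -0.4 0 0 0 0 -1;0 -0.4 0 0 0 0 -1;0 -0.4 0 0 0 0 -1",
)

```text
time_s: 15.27
tcp_pos: [482.5, -292.2, 106.7]
orientation: [0.16, 3.136, -0.0]
ft_force: [-3.3, 4.2, 8.5]
finger_gap: 12.5
gripper_force: 62.6
```

```bash
python3 go.py 482.5,-291,105,174.5; python3 -c "
from h import *;s=robot.read_state();print(s['wrist_torque'].round(2),s['orientation'].round(3))"
```

```text
t 15.27 p [ 482.5 -292.2  106.7] psi 174.2 F [-3.3  4.2  8.5] gap 12.5 gf 62.6 q7 1.3
(482.5, -291.0, 105.0, 174.5) -> [0.02 0.12 0.17] [ 0.   0.1 -0.3]
[1.13 0.66 0.13] [ 0.16   3.136 -0.   ]
```

Call:
carry_out(
  targets="0 0 0 0 0 3 -1;0 0 0 0 0 6 -1;0 0 0 0 0 9 -1;0 0 0 0 0 12 -1;0 0 0 0 0 15 -1;0 0 0 0 0 18 -1;0 0 0 0 0 21 -1;0 0 0 0 0 24 -1",
)

```text
time_s: 15.93
tcp_pos: [482.7, -292.0, 106.7]
orientation: [0.812, 3.033, 0.001]
ft_force: [-2.9, 4.6, 8.0]
finger_gap: 12.9
gripper_force: 62.7
```

```bash
python3 go.py 482.5,-292,107,151; python3 -c "
from h import *;s=robot.read_state();print(s['wrist_torque'].round(2),s['orientation'].round(3))"
```

```text
t 15.93 p [ 482.7 -292.   106.7] psi 150.0 F [-2.9  4.6  8. ] gap 12.9 gf 62.7 q7 0.97
(482.5, -292.0, 107.0, 151.0) -> [ 0.02 -0.01 -0.03] [ 0.1  0.1 -1. ]
[1.3  0.49 0.18] [8.120e-01 3.033e+00 1.000e-03]
```

Call:
carry_out(
  targets="0 0 0 0 0 4 -1;0 0 0 0 0 8 -1;0 0 0 0 0 12 -1;0 0 0 0 0 16 -1;0 0 0 0 0 20 -1;0 0 0 0 0 24 -1;0 0 0 0 0 27 -1;0 0 0 0 0 30 -1",
)

```text
time_s: 16.6
tcp_pos: [483.0, -291.9, 106.7]
orientation: [1.569, 2.72, 0.002]
ft_force: [-1.3, 5.0, 7.2]
finger_gap: 13.0
gripper_force: 62.5
```

Call:
carry_out(
  targets="0 0 0 0 0 3 -1;0 0 0 0 0 6 -1;0 0 0 0 0 9 -1;0 0 0 0 0 11 -1;0 0 0 0 0 13 -1;0 0 0 0 0 14 -1;0 0 0 0 0 14 -1;0 0 0 0 0 14 -1",
)

```text
time_s: 17.27
tcp_pos: [483.1, -291.9, 106.7]
orientation: [1.885, 2.511, 0.003]
ft_force: [-0.0, 4.6, 5.8]
finger_gap: 12.9
gripper_force: 62.4
```

```bash
python3 go.py 482.5,-292,107,106; python3 - <<'E'
from h import *;s=robot.read_state();print(s['wrist_torque'].round(2),s['orientation'].round(3))
p,d=robot.read_camera("side")
u,v=map(int,proj("side",np.array([482,-288,110])))
cv2.imwrite("pics/end.png",cv2.resize(p[v-45:v+45,u-60:u+60,::-1],None,fx=5,fy=5,interpolation=2))
W=cloud("side",d);Z=W[...,2]
m=((Z>40)&(Z<50)&(d>0)&(abs(W[...,0]-480)<110)&(abs(W[...,1]-190)<110)).astype(np.uint8)
k,l,st,ce=cv2.connectedComponentsWithStats(m,connectivity=4)
print([ray("side",*ce[i],45).round(1) for i in range(1,k) if st[i,4]>10])
E
```

```text
t 17.27 p [ 483.1 -291.9  106.7] psi 106.2 F [-0.   4.6  5.8] gap 12.9 gf 62.4 q7 0.4
(482.5, -292.0, 107.0, 106.0) -> [ 0.   -0.06 -0.03] [0.1 0.  0.2]
[ 1.11 -0.05  0.12] [1.885 2.511 0.003]
[array([515.8, 121.9]), array([513.3, 192.1]), array([430.1, 212.4]), array([532.1, 270.8])]
```

View pics/end.png

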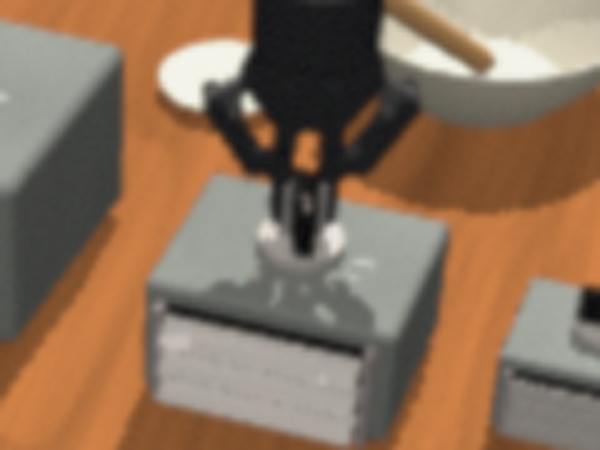

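The bar at (303,225) is gripped and turned. The tool has turned 68° (1.19 rad), and the slats have opened. The blanks are unchanged, so I'm handing in.

```bash
python3 -c "
from station import robot;print(robot.close_job())"
```

```text
the job is handed in; nothing more can be done
None
```

I handed the job in with the four blanks upright on the tray floor, at least 70 mm between centres, and the knob gripped and held at about 1.19 rad, the third stop (1.2); the hand-in returned no verdict.

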